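# Load a board carrier under the clips of the soldering jig

## Task

Pick up the narrow circuit-board carrier by its grip block and slide it, ribbed end first, along the soldering jig under its two sprung clips, so that they ride up over the rib and snap down on the board behind it. Leave the carrier lying flat and fully home against the end stop, and let go. The wide carrier does not fit this jig.

Things in the scene. Friction and masses are not known exactly. Their poses are not given: they have to be found in the camera images.
- carrier: Narrow grey carrier lying on the table, 140 (x) by 60 (y) by 6 mm, green board let in flush. Rib across its +x edge: 16 mm long, top at 11 mm. Black grip block 22 (x) by 36 (y) mm, centred at x=-58 mm, top at 40 mm; pinch either way. Heights from the underside. Origin: underside centre, z up. 150 g. Not the 100 mm wide one about 200 mm to one side. Other clutter is under 65 mm high.
- stage: Jig, fixed: dark steel plate, x=-140 to 110, y=+-60 mm, top at z=18 mm. Origin on the table, z up; a carrier slides in along +x, roughly away from the robot. Lay it on the bare -x part, front edge at x<=5 mm. Guide lips 6 mm high, y=+-42 mm, from x=0, flared before. Sprung stop, face at x=75 mm, gives 8 mm at 7 N: a carrier home has its origin at x=5, y=0, z=18 mm. Clips stay below z=50 mm.
- clip_left (a joint): Angle (rad) of the sprung steel clip at stage y=+15 mm: leaf 12 mm wide, hinge at x=103 mm, rounded nose at x=43 mm, upturned lead-in tip, end at x=11 mm, 15 mm above the plate. 0: shut, nose 2 mm above the plate; grows as it rises: 0.15 nose on the rib, 0.07 nose on the board behind it. Spring under 1 N; pushing under both takes about 1 to 4 N.
- clip_right (a joint): The same clip at stage y=-15 mm.
Things that resemble listed ones, but are neither listed nor needed, are in the scene too. What is shaped like the carrier but purple, turquoise or yellow is not meant.

How it is judged:
By the outcome, as a careful person would: the job done as asked, in the order asked, and still so for the second after the job is handed in, with the robot touching nothing.
It also fails if it takes over 42 s, if anything falls off the work surface, if the arm or the gripper's body presses on something with over 40 N, if the wrist force passes 120 N, or if a joint passes its speed limit or range.

## Robot

A 7-joint arm with a two-finger parallel gripper is mounted at the origin on the work surface. World frame = base frame: x ahead of the robot, y to its left, z up, the work surface at z = 0. Lengths are in m, angles in rad, forces in N, time in s.
With the tool pointing down it reaches from about 0.35 to 0.9 m from the base axis. Payload 19.9 kg.
Tool frame: the origin (TCP) lies between the finger pads; the fingertips stand 19 mm ahead of it and the grasp point (between the pads) is the TCP; z points along the fingers, y is the line along which they close (so a half turn about z gives the same grasp; the last joint's range is limited). The gripper opens to 94 mm and grips with 3 to 60 N. Pads are 16 mm wide; open, the fingers measure 119 mm over their backs; the gripper's body (75 mm by 177 mm) begins 78 mm behind the grasp point.
Start: joints at [-1.327, 0.417, -0.01, 1.614, 0.005, 1.111, -0.053], TCP at [0.176, 0.6, 0.224] pointing down, gripper open.
Joint ranges: [-2.81, 2.81], [-0.39, 2.02], [-1.27, 1.25], [0.06, 2.57], [-1.19, 4.33], [0.19, 2], [-2.82, 2.82]. Speed limits (rad/s): [1.89, 1.89, 2.39, 2.39, 3.01, 3.01, 3.01].

## Interface

Orientations are given as a 3x3 rotation matrix whose columns are the frame's x, y, z axes.
In Python, from rig import robot gives the robot as it stands. Calls block until the motion is done:
- robot.move_ptp(position, orientation): joint-space move of the TCP to a pose.
- robot.move_linear(position, velocity=0.15, frame=None, threshold=None): straight line of the TCP; frame=None keeps the orientation; velocity is the mean speed in m/s. With threshold (N) it stops when the force on the tool has changed by that much, and returns True; else False.
- robot.goto_joints(angles): joint-space move.
- robot.gripper_to(opening): finger opening in m; the grip force is fixed at half the most; returns when the fingers have stopped.
- robot.pause(seconds).
- robot.ik(position, orientation): joint angles nearest the present ones, or None.
- robot.get_state(): the state.
- robot.grab_frame(name): name is "side" or "top" or "wrist"; returns the picture (480x640x3 uint8, red, green, blue); there is no depth.
- robot.camera_info(name): a dict with "fx", "fy", "cx", "cy" (pixels), "rvec" (rotation vector, rad) and "tvec" (3), from world to camera coordinates, as OpenCV has them. Camera axes: x right, y down, z forward; pixel columns grow to the right and rows downward; lengths in m; the calibration is good to about 2 mm. A picture is of the moment at which its call begins: read the wrist's pose just before it. camera_info takes no time and is no camera call; for the wrist camera it gives the pose at the moment of the call.
A pose or a line that the arm cannot do raises robot.PlanningError and nothing moves.
- robot.sign_off(): hands the job in; it is judged then, once.
The state is a dict: "time": time; "qpos": joint angles; "joint_vel": joint speeds; "effort": joint torques, N m; "ee_pos": TCP position; "tool_rot": TCP orientation; "force": force on the tool from outside, world axes, zero at the start; "moment": the same for the moment, N m; "opening": finger opening in m; "grasp_force": force on a finger pad.
Only numpy, scipy, OpenCV 4.12 (cv2) and the standard library are available. Lean on these libraries where they do the work, as an engineer would, in place of code of your own. Each camera call takes 0.05 s, during which the arm holds its last target. There are 200 camera calls.

## Working session

There is one attempt and no reset: what is moved stays moved. The work goes in short steps, each a Python script; the robot and the scene stay as the last script left them, time stands still between calls to the robot, and variables do not carry over. Pictures are saved under pics/ and viewed, at most 10 in all, crops included, and the job is handed in when it is done.

```bash
mkdir -p pics; ls
cat > h.py <<'E'
import numpy as np, cv2
from rig import robot
def save(n,f): cv2.imwrite(f'pics/{f}.png',cv2.cvtColor(n,cv2.COLOR_RGB2BGR))
def ray(ci,uv,z):
    R,_=cv2.Rodrigues(np.array(ci['rvec'],float)); t=np.array(ci['tvec'],float).ravel()
    c=-R.T@t; d=R.T@np.array([(uv[0]-ci['cx'])/ci['fx'],(uv[1]-ci['cy'])/ci['fy'],1])
    return c+d*(z-c[2])/d[2]
def proj(ci,P):
    K=np.array([[ci['fx'],0,ci['cx']],[0,ci['fy'],ci['cy']],[0,0,1.]])
    return cv2.projectPoints(np.array(P,float).reshape(-1,3),np.array(ci['rvec'],float),np.array(ci['tvec'],float),K,None)[0].reshape(-1,2)
E
python3 - <<'E'
from h import *
for n in('top','side'): 
    save(robot.grab_frame(n),n+'0'); ci=robot.camera_info(n); print(ci)
print(robot.get_state()['time'])
E
```

```text
pics
{'fx': 499.6661175343452, 'fy': 499.6661175343452, 'cx': 319.03439006186295, 'cy': 239.483230778078, 'rvec': array([ 2.19073967, -2.17635181,  0.06846854]), 'tvec': array([-0.1551226 ,  0.50144225,  1.12700033])}
{'fx': 533.1126892351555, 'fy': 533.1126892351555, 'cx': 320.8964229685448, 'cy': 236.59393389704238, 'rvec': array([ 2.17292548, -0.89904228,  0.3671972 ]), 'tvec': array([-0.4957253 ,  0.22970924,  1.19099654])}
0.1
```

View pics/top0.png

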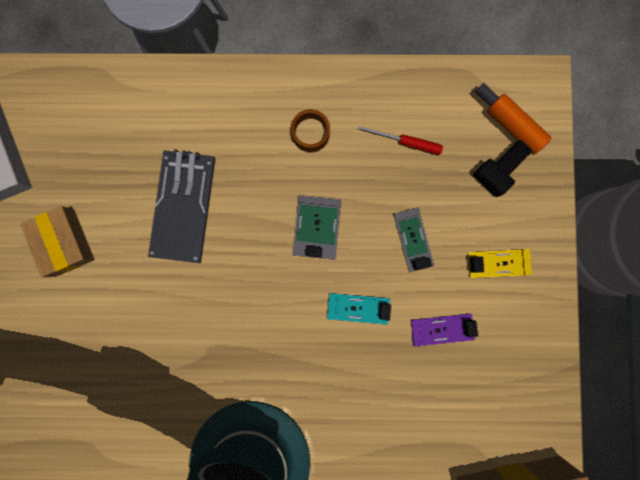

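View pics/side0.png

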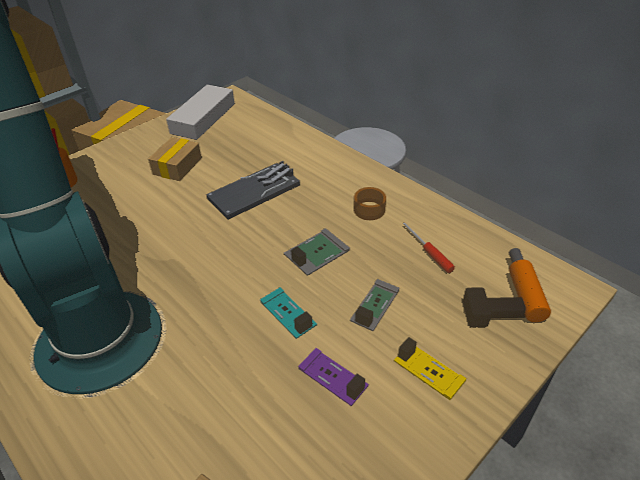

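The top view shows the narrow carrier at about (413,240), with its block at (422,263) and its rib at (407,211). The stage plate corners are about (165,151), (214,156), (201,262) and (150,258). The wide carrier is at (317,228). The side view agrees.

Run:
```python
from h import *
ci=robot.camera_info('top')
f=ray(ci,(406.5,211),.011); b=ray(ci,(423,264),.04)
print('car front/block',f,b, np.degrees(np.arctan2(*(f-b)[[1,0]])))
for p in[(165,151),(214,156),(201,262),(150,258)]: print(ray(ci,p,.018))
d=(f-b)[:2]; a=np.arctan2(d[1],d[0]); a_=a
y=np.array([np.cos(a),np.sin(a),0]); z=np.array([0,0,-1.]); R=np.c_[np.cross(y,z),y,z]
s0=robot.get_state()['time']
for sg in(1,-1):
    R2=R*np.array([sg,sg,1]); print(sg,robot.ik([b[0]+.02,b[1],.25],R2),robot.ik([.5,.3,.1],R2))
```

```text
car front/block [ 0.57001802 -0.35315139  0.011     ] [ 0.44748274 -0.3844146   0.04      ] 14.312888027714022
[0.70576671 0.20678851 0.018     ]
[0.69462538 0.09276398 0.018     ]
[0.44912859 0.11726476 0.018     ]
[0.45748571 0.23418462 0.018     ]
1 [-0.01437987  0.4891709   0.89986551  1.65892473 -0.40708648  1.19318734
  1.23148752] [-0.85380369  0.50961882  0.3367263   1.83238646 -0.21901144  0.83586259
 -0.1592762 ]
-1 [-0.11532907  0.57141827  1.08446814  1.66159301 -0.53067886  1.23661194
 -1.80730041] [-0.4083669   0.50070761 -0.2371697   1.81636156  0.15175897  0.84213426
  2.67259633]
```

```bash
cat >> h.py <<'E'
def Ry(a):
    y=np.array([np.cos(a),np.sin(a),0]); z=np.array([0,0,-1.]); return np.c_[np.cross(y,z),y,z]
E
python3 - <<'E'
from h import *
import json
def shot(n):
    ci=robot.camera_info('wrist'); save(robot.grab_frame('wrist'),n)
    json.dump({k:np.array(v).tolist() for k,v in ci.items()},open(n+'.json','w')); print(n,robot.get_state()['time'],robot.get_state()['ee_pos'])
robot.move_ptp([.55,.165,.32],Ry(np.radians(-6))); shot('w_stage')
robot.move_ptp([.48,-.376,.25],Ry(np.radians(14.3))); shot('w_car')
a=cv2.imread('pics/w_stage.png');b=cv2.imread('pics/w_car.png')
E
```

```text
w_stage 2.2333 [0.54968014 0.16615213 0.31970568]
w_car 4.2667 [ 0.48069987 -0.37519075  0.24999519]
```

View pics/w_stage.png

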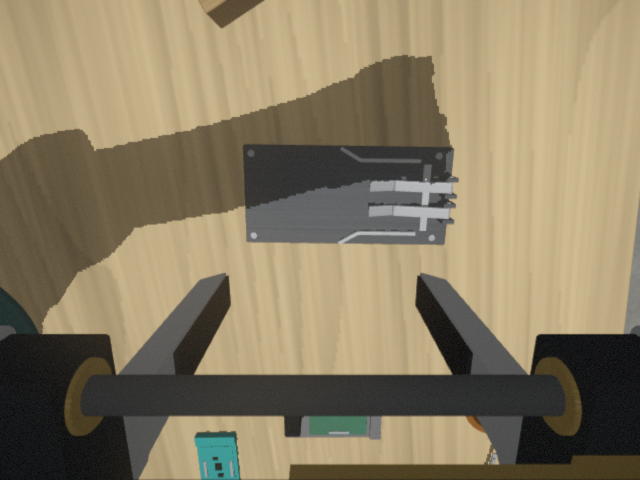

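View pics/w_car.png

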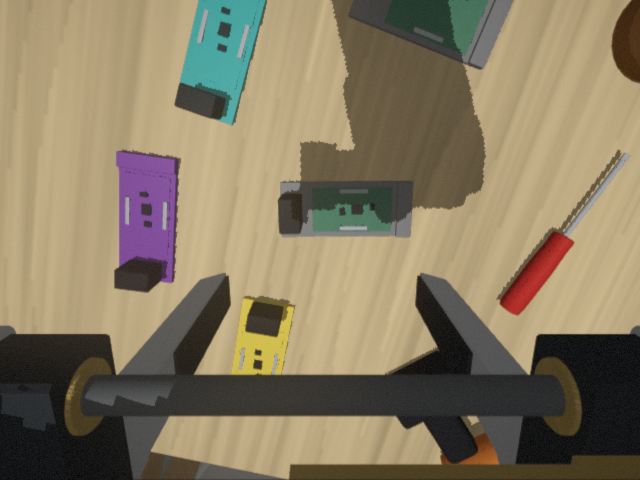

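The stage plate corners in the wrist view are about (245,145), (453,148), (446,244) and (248,242), with the clips at the right. The carrier corners are about (281,181), (412,181), (411,237) and (281,237), and the block top spans about (279..302, 192..234).

Run:
```python
from h import *
import json
def pose(c):  # RL,FL,FR,RR
    c=np.array(c)[:,:2]; d=(c[1]+c[2]-c[0]-c[3])/2; w=(c[0]+c[1]-c[2]-c[3])/2
    return c.mean(0),np.degrees(np.arctan2(d[1],d[0])),np.degrees(np.arctan2(-w[0],w[1])),np.linalg.norm(d),np.linalg.norm(w)
ci=json.load(open('w_stage.json'))
print(pose([ray(ci,p,.018) for p in[(245,145),(453,148),(446,244),(248,242)]]))
for p in[(357,160.5),(420,162),(355,236),(415,234),(424,165),(424,231),(370,186),(369,211)]: print(ray(ci,p,.022))
ci=json.load(open('w_car.json'))
print('cam',ray(ci,(320,240),0))
R,_=cv2.Rodrigues(np.array(ci['rvec']));print(-R.T@np.array(ci['tvec']),R[2])
print(pose([ray(ci,p,.006) for p in[(281,181),(412,181),(411,237),(281,237)]]))
for p in[(279,192),(302,192),(302,234),(279,234)]: print(ray(ci,p,.04))
# detail crops
a=cv2.imread('pics/w_stage.png')[135:255,235:465];b=cv2.imread('pics/w_car.png')[170:250,265:425]
a=cv2.convertScaleAbs(cv2.resize(a,None,fx=3.4,fy=3.4,interpolation=2),alpha=1.8); b=cv2.resize(b,None,fx=4,fy=4)[:230]
b=cv2.resize(cv2.imread('pics/w_car.png')[172:247,265:425],None,fx=2.4,fy=2.4); o=np.zeros((600,800,3),np.uint8)
o[:a.shape[0],:a.shape[1]]=a;o[410:590,:384]=b;cv2.imwrite('pics/crop.png',o)
```

```text
(array([0.5805432 , 0.16558259]), np.float64(-6.560830946058396), np.float64(-6.048892289233996), np.float64(0.24679639331541597), np.float64(0.11811179788858354))
[0.59441194 0.20754566 0.022     ]
[0.66808023 0.19824068 0.022     ]
[0.58472937 0.11604041 0.022     ]
[0.65884179 0.11101611 0.022     ]
[0.6726534  0.19427022 0.022     ]
[0.67005175 0.11372071 0.022     ]
[0.60754153 0.17603667 0.022     ]
[0.60421328 0.14575781 0.022     ]
cam [ 0.48757853 -0.41267397  0.        ]
[ 0.46149144 -0.30021447  0.41006965] [ 0.06599491 -0.25563334 -0.96451867]
(array([ 0.50613632, -0.37109737]), np.float64(14.370427443935528), np.float64(14.810129473357751), np.float64(0.140189113496836), np.float64(0.06113877059231886))
[ 0.43448587 -0.36462833  0.04      ]
[ 0.45613824 -0.35908033  0.04      ]
[ 0.46604067 -0.40012876  0.04      ]
[ 0.44373859 -0.40584195  0.04      ]
```

View pics/crop.png

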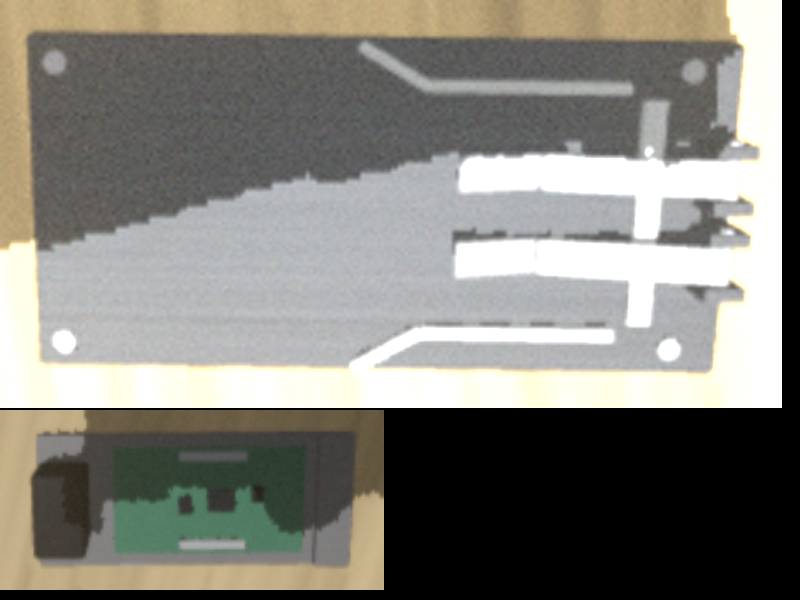

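```bash
cat >> h.py <<'E'
YAW=np.radians(-6.2)
CEN=np.array([.5795,.1648])
ex=np.array([np.cos(YAW),np.sin(YAW)]); ey=np.array([-ex[1],ex[0]])
ORG=CEN+.015*ex
def st(x,y,z): return np.r_[ORG+x*ex+y*ey,z]
E
python3 - <<'E'
from h import *
import json
ci=json.load(open('w_stage.json'))
for p in[(360.6,160.6),(420.5,161),(358.5,232.4),(415,234)]:
    r=ray(ci,p,.024)[:2]-ORG; print('lip',r@ex,r@ey)
R=Ry(np.radians(14.5)); b=[.450,-.384]
robot.gripper_to(.044)
robot.move_ptp([*b,.075],R)
print(robot.move_linear([*b,.030],.08,threshold=8), robot.get_state()['ee_pos'])
robot.gripper_to(.0)
s=robot.get_state(); print(s['opening'],s['grasp_force'],s['time'])
robot.move_linear([*b,.16],.15)
robot.move_ptp(st(-.072-.058,0,.13),Ry(YAW))
s=robot.get_state(); print(s['opening'],s['grasp_force'],s['time'],s['force'],s['ee_pos'],st(-.13,0,.13))
cw=robot.camera_info('wrist'); json.dump({k:np.array(v).tolist() for k,v in cw.items()},open('w2.json','w'))
save(robot.grab_frame('wrist'),'w2')
E
```

```text
lip -0.000748942266916573 0.04415390028331758
lip 0.06944993459085196 0.0441108954138019
lip -0.0005341170489682489 -0.04275215276566435
lip 0.06918333345318509 -0.04437375920120334
False [ 0.44995681 -0.38423029  0.03008291]
0.021730348684444296 29.997268617153168 7.0917
0.021571102087831796 29.995918571949005 10.1333 [-0.20742575 -0.29952334 -2.41595943] [0.46555258 0.17641075 0.13010343] [0.46517264 0.17721993 0.13      ]
```

View pics/w2.png

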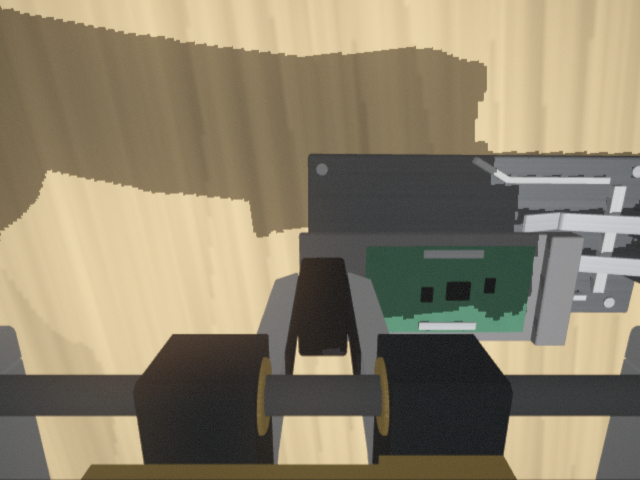

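The carrier is held level. Its rear-left corner is at (300,233), and the rib's front corners are at (582,236) and (566,345). Next I compute the in-hand offset, lower it onto the plate and look again.

Run:
```python
from h import *
import json
ci=json.load(open('w2.json'))
for p,z in[((300,233),.106),((582,236),.111),((566,345),.111)]:
    r=ray(ci,p,z)[:2]-ORG; print(r@ex,r@ey)
robot.move_linear(st(-.130,0,.056),.08)
hit=robot.move_linear(st(-.130,0,.0475),.02,threshold=4)
s=robot.get_state(); print(hit,s['ee_pos'],s['force'],s['time'])
cw=robot.camera_info('wrist'); json.dump({k:np.array(v).tolist() for k,v in cw.items()},open('w3.json','w'))
save(robot.grab_frame('wrist'),'w3')
```

```text
-0.14087286448171396 0.028437322407015218
-0.0036522046606891627 0.028078080425556498
-0.0014767917146642547 -0.031400615052223024
True [0.46511126 0.17735107 0.04806521] [-3.52899119e-01 -1.76674309e-03  5.12805124e+00] 11.675
```

View pics/w3.png

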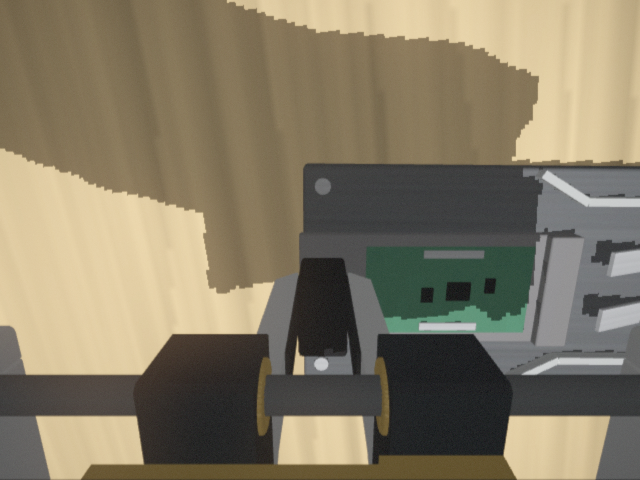

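Run:
```python
from h import *
def rep(m):
    s=robot.get_state(); r=s['ee_pos'][:2]-ORG; print(m,'x,y',r@ex+.058,r@ey,'z',s['ee_pos'][2],'F',s['force'][:2]@ex,s['force'][:2]@ey,s['force'][2],'t',s['time'])
z=.0482; rep('start')
for x in(-.055,-.040,-.025,-.012,-.003):
    h=robot.move_linear(st(x-.058,.0015,z),.04,threshold=15); rep(h)
    if h: break
save(robot.grab_frame('wrist'),'w4')
```

```text
start x,y -0.07206126755659045 0.0001451279926787456 z 0.04807428403415133 F -0.0930073127551636 -0.3927438086222577 4.64900851566209 t 11.725
True x,y -0.07136266063155969 0.00023612164826447313 z 0.048070178798297725 F 0.6349223896190394 0.6234156274369422 5.790113684389142 t 11.9333
```

Run:
```python
from h import *
def rep(m):
    s=robot.get_state(); r=s['ee_pos'][:2]-ORG; print(m,'x,y',(r@ex+.058).round(4),(r@ey).round(4),'z',s['ee_pos'][2].round(4),'F',(s['force'][:2]@ex).round(2),(s['force'][:2]@ey).round(2),s['force'][2].round(2),'t',s['time'])
z=.0485
for x in(-.069,-.062):
    h=robot.move_linear(st(x-.058,.0005,z),.02,threshold=25); rep(h)
    if h: break
```

```text
False x,y -0.069 0.0004 z 0.0484 F 0.07 0.44 -0.64 t 12.2917
False x,y -0.062 0.0004 z 0.0484 F -0.7 0.28 -1.43 t 12.7917
```

Run:
```python
from h import *
def rep(m):
    s=robot.get_state(); r=s['ee_pos'][:2]-ORG; print(m,'x,y',(r@ex+.058).round(4),(r@ey).round(4),'z',s['ee_pos'][2].round(4),'F',(s['force'][:2]@ex).round(2),(s['force'][:2]@ey).round(2),s['force'][2].round(2),'t',s['time'])
z=.0483
for x in(-.055,-.045,-.035,-.025,-.012,-.003):
    h=robot.move_linear(st(x-.058,.0015,z),.025,threshold=25); rep(h)
    if h: break
save(robot.grab_frame('wrist'),'w4')
```

```text
False x,y -0.0548 0.0015 z 0.0483 F -0.05 0.27 -1.08 t 13.225
False x,y -0.0446 0.0014 z 0.0483 F 1.05 -0.13 -1.71 t 13.775
False x,y -0.035 0.0015 z 0.0483 F -2.62 0.45 1.21 t 14.325
False x,y -0.0248 0.0015 z 0.0483 F 1.31 0.53 -2.34 t 14.875
False x,y -0.0117 0.0014 z 0.0483 F 1.55 -0.06 -2.83 t 15.5417
False x,y -0.0026 0.0015 z 0.0483 F 1.52 0.2 -2.1 t 16.05
```

View pics/w4.png

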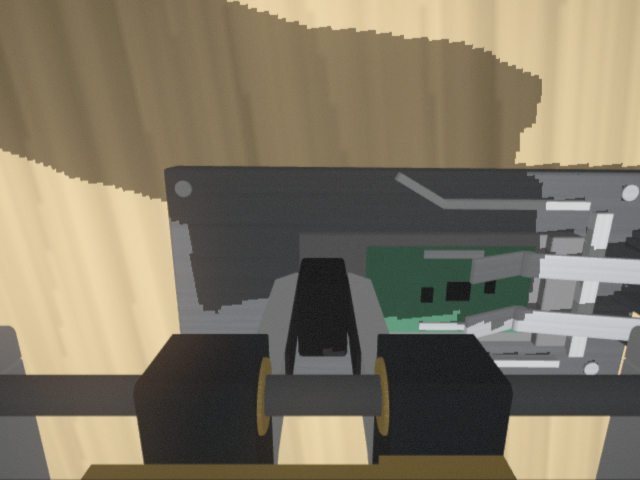

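The carrier is under both clips, with their noses near (525,265) and (520,318), just behind the rib. I'll keep sliding toward the stop in small steps and watch the force.

Run:
```python
from h import *
z=.0482
for x in np.arange(.000,.0121,.0015):
    robot.move_linear(st(x-.058,.0015,z),.02,threshold=25); robot.pause(.15)
    s=robot.get_state(); r=s['ee_pos'][:2]-ORG; F=s['force'][:2]@ex
    print('x',(r@ex+.058).round(4),'F',F.round(2),s['force'][2].round(2),s['time'])
    if F<-4.5: break
save(robot.grab_frame('wrist'),'w5')
```

```text
x 0.0001 F -1.82 -0.16 16.55
x 0.0015 F -2.17 1.17 16.95
x 0.0031 F -2.74 0.46 17.35
x 0.0046 F -2.44 1.45 17.75
x 0.0058 F -4.59 2.09 18.15
```

Run:
```python
from h import *
z=.0482
def rep():
    s=robot.get_state(); r=s['ee_pos'][:2]-ORG
    print('x',(r@ex+.058).round(4),'F',(s['force'][:2]@ex).round(2),s['force'][2].round(2),s['time'])
robot.pause(.3); rep()
for x in (.0070,.0080):
    robot.move_linear(st(x-.058,.0015,z),.02,threshold=25); robot.pause(.3); rep()
```

```text
x 0.0058 F -5.86 2.06 18.5
x 0.0067 F -6.99 4.23 19.05
x 0.0075 F -7.48 5.07 19.6
```

Run:
```python
from h import *
z=.0482
def rep():
    s=robot.get_state(); r=s['ee_pos'][:2]-ORG; F=s['force'][:2]@ex
    print('x',(r@ex+.058).round(4),'F',F.round(2),s['force'][2].round(2),s['time']); return F
for x in np.arange(.0072,.0025,-.0007):
    robot.move_linear(st(x-.058,.0015,z),.02); robot.pause(.25)
    if rep()>-1: break
save(robot.grab_frame('wrist'),'w6')
```

```text
x 0.0073 F -1.39 1.87 20.1
x 0.0066 F -0.18 -0.29 20.6
```

Run:
```python
from h import *
import json
z=.0482
def rep():
    s=robot.get_state(); r=s['ee_pos'][:2]-ORG; F=s['force'][:2]@ex
    print('x',(r@ex+.058).round(4),'F',F.round(2),s['force'][2].round(2),s['opening'],s['time']); return F
robot.move_linear(st(.0060-.058,.0015,z),.02); robot.pause(.3); rep()
save(robot.grab_frame('top'),'t1'); 
robot.gripper_to(.046); rep()
robot.move_linear(st(.006-.058,.0015,.12),.1); rep()
robot.move_linear(st(-.02,.0,.27),.15); robot.pause(.3)
cw=robot.camera_info('wrist'); json.dump({k:np.array(v).tolist() for k,v in cw.items()},open('w7.json','w'))
save(robot.grab_frame('wrist'),'w7'); rep()
```

```text
x 0.006 F -0.43 0.46 0.021551169020042175 21.2
x 0.0059 F -0.84 -0.09 0.046085228609759346 21.8333
x 0.0057 F -0.52 0.22 0.04631287964912006 22.7
x 0.0379 F -0.94 0.89 0.04607733528560067 24.225
```

View pics/w7.png

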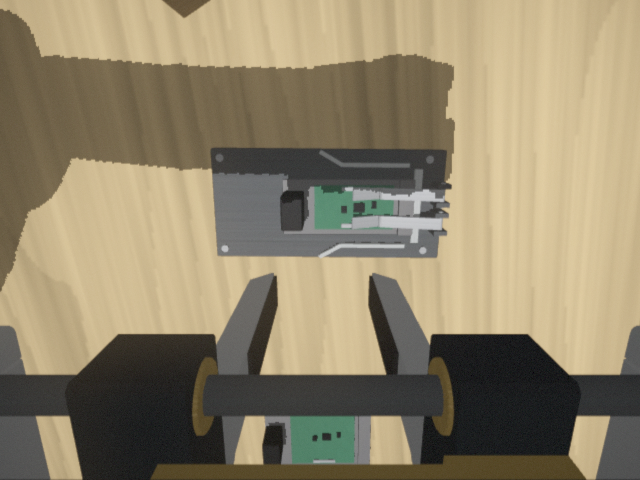

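The carrier lies in the jig with both clips over it, the block at (292,210) and the front edge near (413,205). One enlarged crop will show the gap at the stop.

Run:
```python
import cv2
a=cv2.imread('pics/w7.png')[140:265,205:460]
cv2.imwrite('pics/c7.png',cv2.convertScaleAbs(cv2.resize(a,None,fx=3.1,fy=3.1,interpolation=2),alpha=1.2))
```

```text
(no output)
```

View pics/c7.png

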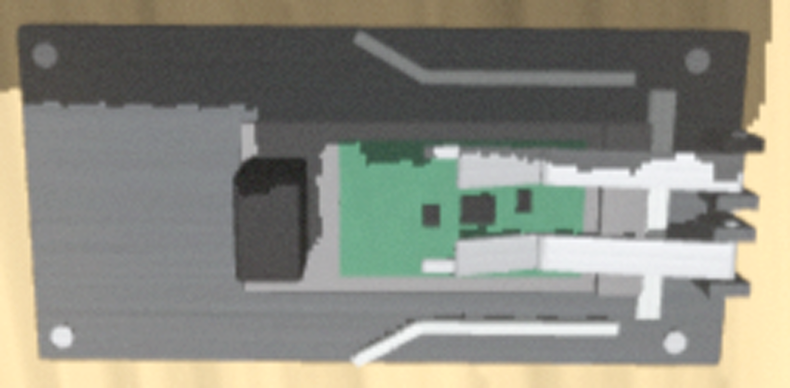

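Run:
```python
from h import *
import json
ci=json.load(open('w7.json'))
g=lambda p,z:(lambda r:(round(r@ex,4),round(r@ey,4)))(ray(ci,(205+p[0]/3.1,140+p[1]/3.1),z)[:2]-ORG)
for n,p,z in[('rearL',(242,121),.024),('rearR',(245,291),.024),('frontR',(638,295),.029),('ribrearR',(597,293),.029),('lip0L',(423,79),.024),('lip0R',(419,328),.024),('plateRL',(19,27),.018),('plateRR',(40,358),.018),('plateFL',(748,32),.018),('plateFR',(720,363),.018),('stopR',(636,318),.029),('stopL',(650,92),.029)]: print(n,g(p,z))
```

```text
rearL (np.float64(-0.0628), np.float64(0.0298))
rearR (np.float64(-0.0633), np.float64(-0.0301))
frontR (np.float64(0.0747), np.float64(-0.03))
ribrearR (np.float64(0.0603), np.float64(-0.0293))
lip0L (np.float64(-0.0013), np.float64(0.044))
lip0R (np.float64(-0.0015), np.float64(-0.0437))
plateRL (np.float64(-0.1382), np.float64(0.0608))
plateRR (np.float64(-0.1395), np.float64(-0.0571))
plateFL (np.float64(0.1089), np.float64(0.0593))
plateFR (np.float64(0.1088), np.float64(-0.0586))
stopR (np.float64(0.0745), np.float64(-0.0384))
stopL (np.float64(0.0744), np.float64(0.0402))
```

```bash
python3 -c "
from h import *
print(robot.sign_off())"
```

```text
the job is handed in; nothing more can be done
None
```

The narrow carrier is flat on the jig at about x = 5–6 mm, y = 0 mm, against the end stop and released, with both clips over the board behind the rib in the last picture; I handed the job in at about 24 s of the 42 s allowed.

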